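Shut the test kiln: throw off the ratchet pawl, lower the lid arm, reset the pawl

ROBOT

A 7-joint arm with a two-finger parallel gripper is mounted at the origin on the work surface; the furniture and walls round the work are solid. World frame = base frame: x ahead of the robot, y to its left, z up, the work surface at z = 0. Lengths are in m, angles in rad, forces in N, time in s.
With the tool pointing down it reaches from about 0.425 to 0.8 m from the base axis. Payload 8.3 kg.
Tool frame: the origin (TCP) lies between the finger pads; the fingertips stand 25 mm ahead of it and the grasp point (between the pads) lies 6 mm ahead of it (arm.tcp_to_tips is the distance from the TCP to the fingertips, in m); z points along the fingers, y is the line along which they close (so a half turn about z gives the same grasp; the last joint's range is limited). The gripper opens to 85 mm and grips with 20 to 120 N. Pads are 22 mm wide; open, the fingers measure 114 mm over their backs; the gripper's body (76 mm by 85 mm) begins 54 mm behind the grasp point. The pads swing forward as they close: fully open they stand 13 mm farther back than shut.
Start: joints at [1.063, 0.383, 0.016, 1.37, -0.006, 1.388, -0.046], TCP at [0.269, -0.564, 0.256] pointing down, gripper open.
Joint ranges: [-2.95, 2.95], [-0.25, 2.06], [-1.52, 1.56], [0.18, 2.33], [-1.44, 4.58], [0.02, 2.06], [-3.01, 3.01]. Speed limits (rad/s): [2.39, 2.39, 3.01, 3.01, 3.14, 3.14, 3.14].

INTERFACE

Orientations are given as a unit quaternion [x, y, z, w].
In Python, from station import arm gives the robot as it stands.
- The arm moves only by the tool drive_tool, never from a script. Its argument "commands" is a list of rows, each an object of numbers: "tx", "ty", "tz": the shift along the world's x, y, z in cm; "roll": the turn about the world's z in rad. In form: [{"tx": .., "ty": .., "tz": .., "roll": ..}, ...]. A call has exactly 8 rows; each row is the pose to reach, as a shift and turn from the pose commanded when the call began; what a row does not reach only later rows make up. A row lasts 1/8 s, in which the tool goes at most 62.5 mm and 10.7 degrees, less where a joint would pass 70% of its speed; a pose out of reach is approached as far as the arm can. A call with a gripper value outside its range is refused whole. "jaw" is the opening in per cent of the stroke, from 0 (shut) to 100 (fully open), set as the call begins (left out, the last holds). The fingers move at their own pace and stop on an object; "force" is the grip in N (left out, the last holds). Time passes only in rows, so rows that repeat a pose let the fingers close, or fill a call up. It gives the time, the measured TCP pose, the force, the opening and the grip force at its end, in the units of the state.
- arm.get_state(): the state, without advancing time (a new reading comes with each control period).
- arm.read_camera(name): name is "scene" or "top"; returns the picture (384x512x3 uint8, red, green, blue); there is no depth.
- arm.camera_info(name): a dict with "mtx" (3x3 intrinsics, pixels), "cam_to_world" (4x4, takes a point from camera to world coordinates). Camera axes: x right, y down, z forward; pixel columns grow to the right and rows downward; lengths in m; the calibration is good to about 2 mm. A picture is of the moment at which its call begins. camera_info takes no time and is no camera call.
- arm.job_done(): hands the job in; it is judged then, once.
The state is a dict: "time_s": time; "joint_pos": joint angles; "dq": joint speeds; "joint_efforts": joint torques, N m; "tcp_pos": TCP position; "orientation": TCP orientation; "force": force on the tool from outside, world axes, zero at the start; "torque": the same for the moment, N m; "width": finger opening in m; "grasp_force": force on a finger pad.
Only numpy, scipy, OpenCV 4.12 (cv2) and the standard library are available. Lean on these libraries where they do the work, as an engineer would, in place of code of your own. Each camera call takes 0.05 s, during which the arm holds its last target. There are 200 camera calls.

TASK

The lid of the small test kiln stands open on its ratchet: a pawl behind the hinge holds the toothed lid arm and will not let it down. Working with the fingertips only, press the pawl's thumb pad down until the pawl snaps over clear of the teeth, push the lid arm gently down by its black cross grip until the lid is fully shut, and then press the pawl's nose down again so that it lies back in the teeth, ready to catch the lid next time. Do not raise the lid or slam it, and leave the cup in the kiln and the things standing round it where they are.

Things in the scene. Friction and masses are not known exactly. Their poses are not given: they have to be found in the camera images.
- kiln: Small octagonal kiln fixed on the table, 176 mm across, rim 140 mm high; grey controller box on its -x face (to x = -136 mm, 106 mm high). Origin on the table under its centre, z up, y from the lid's hinge towards the arm's black grip. Lid hinge: line along x through y -106, z 152 mm; pawl pivot: likewise y -164, z 196 mm. Toothed quadrant, pawl and lid arm lie in the plane x = 0.
- lid_grip (a point): Centre of the black round cross grip at the lid arm's free end (20 mm thick, 90 mm long, along the kiln's x). It lies 220 mm along the arm from the hinge and 28 mm above it, and goes round the hinge in an arc: 295 to 330 mm above the table at the start, 180 mm when the lid is shut. Axes turn with the arm.
- pawl_pad (a point): Point on top of the pawl's ridged steel thumb pad (24 mm wide, 32 mm long), 40 mm from the pawl's pivot on the side away from the lid, 212 mm above the table with the pawl in the teeth. Pressed, it sinks 18 mm to the end of its throw; only the table lies below. It slopes up outward at first, and down outward once thrown off. Axes turn with the pawl.
- pawl_nose (a point): Point on top of the flat lip at the pawl's nose (16 mm wide along the kiln's x), 61 mm from the pivot on the lid's side: 221 mm above the table with the pawl in the teeth, 244 mm with it thrown off, when it stands clear above the toothed quadrant; the pawl is set again by pressing the lip down from above. Axes turn with the pawl.
- kiln_arm (a joint): Angle of lid and arm, rad: 0 = shut on the rim (hard stop), positive = open; starts between 0.6 and 0.8. A spring balances the lid and its hinge is stiff: it stays where it is left, and with the pawl off some 3 to 5 N on the grip moves it. With the pawl in the teeth it can sink at most one tooth (0.2), no further.
- kiln_pawl (a joint): Angle of the pawl, rad: 0 = nose down in the teeth (up to 0.08 while it rests on a tooth's back), 0.45 = thrown off, on its stop. A spring plunger holds it at either end: 2 to 3 N on the pad, or some 5 to 10 N straight down on the nose lip, moves it; past the middle (0.225) it snaps over by itself and stays, before the middle it springs back.
- cup: Unfired clay beaker standing in the kiln's chamber, 75 mm wide, 84 mm high; origin at the centre of its foot. Not to be touched.
- jar_oxide: Screw-top glaze jar with a red-brown label beside the kiln, 58 mm wide, 67 mm high; origin under its centre. Bystander.
- masking_tape: Roll of masking tape lying beside the kiln, 104 mm wide, 25 mm high; origin under its centre. Bystander.
- clay_ball: Flattened clay ball on the table, 39 mm wide, 19 mm high; origin under its centre. Bystander.
- glass_short: Short ribbed glass near the grip's side of the kiln, 75 mm wide, 77 mm high; origin under its centre. Bystander.

How it is judged:
By the outcome, as a careful person would: the job done as asked, in the order asked, and still so for the second after the job is handed in, with the robot touching nothing.
It also fails if it takes over 45 s, if anything falls off the work surface, if the arm or the gripper's body presses on something with over 40 N, if the wrist force passes 120 N, or if a joint passes its speed limit or range.

## Working session

There is one attempt and no reset: what is moved stays moved. The work goes in short steps, Python scripts to look and compute and a tool call to move; the robot and the scene stay as the last step left them, time stands still between calls to the robot, and variables do not carry over. Pictures are saved under pics/ and viewed, at most 10 in all, crops included, and the job is handed in when it is done.

Besides the shell and the picture viewer there is one more tool, called after "Emit:" in YAML: its name, and indented under it one key for each argument. drive_tool: Moves the arm, as the interface text tells. Its arguments: {"type":"object","properties":{"commands":{"type":"array"},"jaw":{"type":"number"},"force":{"type":"number"}},"required":["commands"]}

```bash
mkdir -p pics
python3 - <<'E'
from station import arm
import cv2,numpy as np
for n in("scene","top"):
    im=arm.read_camera(n); np.save(f"pics/{n}0.npy",im)
    cv2.imwrite(f"pics/{n}0.png",cv2.resize(im[:,:,::-1],(800,600),interpolation=cv2.INTER_CUBIC))
    i=arm.camera_info(n); print(n,np.round(i["mtx"],1).tolist(),np.round(i["cam_to_world"],3).tolist())
s=arm.get_state();print(s)
E
```

```text
scene [[498.6, 0.0, 249.8], [0.0, 498.6, 195.3], [0.0, 0.0, 1.0]] [[0.108, 0.577, -0.81, 1.633], [0.994, -0.057, 0.091, -0.076], [0.006, -0.815, -0.58, 0.902], [0.0, 0.0, 0.0, 1.0]]
top [[422.2, 0.0, 251.6], [0.0, 422.2, 188.3], [0.0, 0.0, 1.0]] [[0.028, -0.996, 0.088, 0.46], [-1.0, -0.028, -0.004, 0.067], [0.006, -0.088, -0.996, 1.103], [0.0, 0.0, 0.0, 1.0]]
{'time_s': 0.1, 'joint_pos': array([ 1.0631037 ,  0.38414529,  0.01638952,  1.37102907, -0.00633943,
        1.3882205 , -0.04653799]), 'dq': array([-0.00228951, -0.0007544 ,  0.00223666, -0.0028271 , -0.00176931,
       -0.00129569,  0.00058547]), 'joint_efforts': array([ 3.63577165e-03, -6.29132080e+01,  8.47795755e-01, -3.72755885e+01,
        1.67213660e-02,  1.05727065e-02, -8.24777840e-05]), 'tcp_pos': array([ 0.26878213, -0.56379963,  0.25539347]), 'orientation': array([ 9.75370784e-01,  2.20569863e-01, -1.89370376e-04, -8.56486510e-04]), 'force': array([-0.150721  , -0.30759231, -0.35887231]), 'torque': array([-0.0164614 ,  0.01777017,  0.00614578]), 'grasp_force': 0.0, 'width': 0.08559572268159822}
```

View pics/scene0.png

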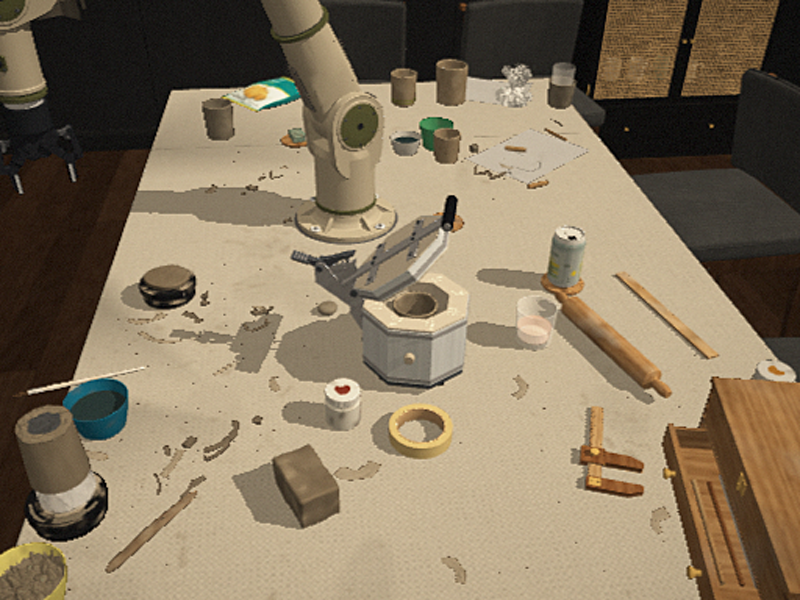

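View pics/top0.png

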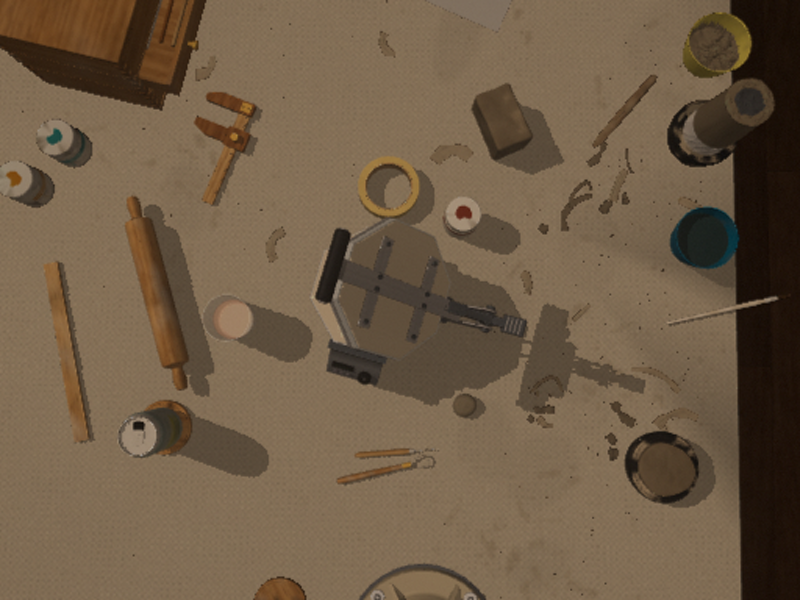

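The scene view shows the black grip at about (450,212), the pad at (303,257) and the nose near (325,270). The top view shows the grip running from (342,235) to (326,297), the pad at (515,325) and the arm strip along its axis. I'll zoom in on the pawl and segment the grip.

```bash
cat > h.py <<'E'
import numpy as np,cv2
from station import arm
C={n:arm.camera_info(n) for n in("scene","top")}
def ray(n,p):
    c=C[n];T=np.array(c["cam_to_world"]);d=T[:3,:3]@np.linalg.inv(c["mtx"])@[p[0],p[1],1]
    return T[:3,3],d/np.linalg.norm(d)
def tri(ps,pt):
    A=[];b=[]
    for n,p in(("scene",ps),("top",pt)):
        o,d=ray(n,p);P=np.eye(3)-np.outer(d,d);A.append(P);b.append(P@o)
    A=np.vstack(A);b=np.hstack(b);x=np.linalg.lstsq(A,b,rcond=None)[0]
    return x,np.linalg.norm(A@x-b)
def plane(n,p,z):
    o,d=ray(n,p);return o+d*(z-o[2])/d[2]
def proj(n,X):
    c=C[n];T=np.linalg.inv(c["cam_to_world"]);q=np.array(c["mtx"])@(T[:3,:3]@X+T[:3,3]);return q[:2]/q[2]
E
python3 - <<'E'
from h import *
W={"scene":(275,115,35,40),"top":(195,140,40,60)}
pts={}
for n,(u,v,w,h) in W.items():
    im=np.load(f"pics/{n}0.npy");m=(im[v:v+h,u:u+w].max(2)<50).astype(np.uint8)
    k,l,st,ce=cv2.connectedComponentsWithStats(m);i=1+st[1:,4].argmax();ys,xs=np.where(l==i)
    r=cv2.minAreaRect(np.c_[xs,ys].astype(np.float32));c=np.array(r[0])+[u,v];print(n,c,r[1:],st[i]);pts[n]=c
print(tri(pts["scene"],pts["top"]))
a=np.load("pics/scene0.npy")[145:205,180:260];b=np.load("pics/top0.npy")[180:225,270:350]
cv2.imwrite("pics/c1.png",np.vstack([cv2.resize(a,None,fx=8,fy=5,interpolation=0)[:, :,::-1],cv2.resize(b,None,fx=8,fy=6,interpolation=0)[:,:,::-1]]))
E
```

```text
scene [287.26922989 135.15384674] ((7.2562971115112305, 20.984426498413086), 11.309932708740234) [  7  10  11  22 132]
top [213.1488018  169.74779701] ((10.36922550201416, 47.5137825012207), 16.50436019897461) [  8   7  21  47 465]
(array([0.56299353, 0.13666146, 0.31188819]), np.float64(0.0006430693889646499))
```

View pics/c1.png

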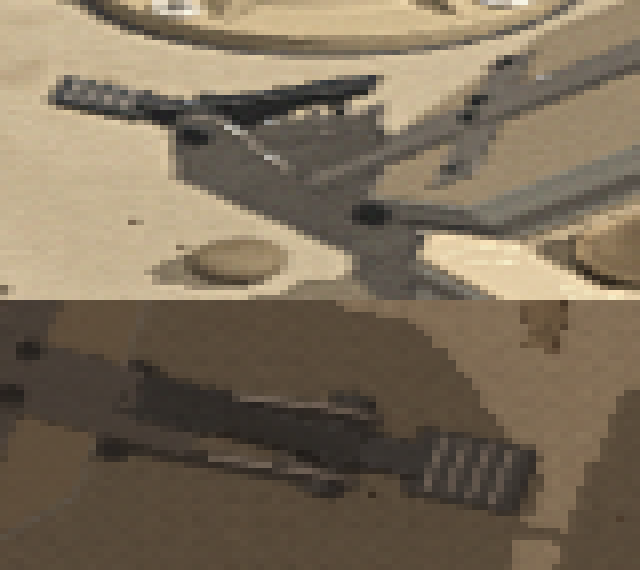

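The zoom shows the ridged pad at scene (192,163.4) and top (329.4,208.3), with the nose tip at scene (227,161.5) and top (287.5,195).

Run:
```python
from h import *
g=np.array([.5630,.1367,.3119])
p,e=tri((191.9,163.4),(329.4,208.3));n,e2=tri((226.5,161.6),(288,195));print("pad",p,e,"nose",n,e2)
d=g[:2]-p[:2];L=np.linalg.norm(d);d/=L;print("dir",d,np.degrees(np.arctan2(d[1],d[0])),L)
# grip axis dir from top view
a=np.radians(16.5);c=np.array([213.15,169.75]);v=np.array([-np.sin(a),np.cos(a)])
q=plane("top",c+20*v,.312)-plane("top",c-20*v,.312);print("kx",q)
# arm angle from height
r=np.hypot(220,28);ph=np.arctan2(28,220);th=np.arcsin((g[2]*1000-152)/r)-ph;print("theta",th)
yg=-106+r*np.cos(th+ph);print("kiln origin from grip",g[:2]-d*yg/1000,"from pad",p[:2]+d*.204,"expected L",(yg+204)/1000)
O=(g[:2]-d*yg/1000+p[:2]+d*.204)/2;H=O-d*.106
print("O",O,"pad",O-d*.204,"nose",O-d*.103,"noseoff",O-d*.1085,"gripshut",O+d*(.114))
for t in np.arange(th,-.01,-.1): print(round(t,2),H+d*r/1000*np.cos(t+ph),.152+r/1000*np.sin(t+ph))
```

```text
pad [ 0.50125988 -0.10325726  0.20664622] 7.525678918802966e-05 nose [ 0.52599512 -0.01319334  0.22193883] 0.0002110185904889086
dir [0.24918043 0.96845708] 75.57098025028125 0.24777274074309621
kx [-0.07353167  0.01883178  0.        ]
theta 0.6786553043383208
kiln origin from grip [0.55112034 0.09052886] from pad [0.55209269 0.09430798] expected L 0.2516749491621845
O [0.55160651 0.09241842] pad [ 0.5007737  -0.10514683] nose [ 0.52594093 -0.00733266] noseoff [ 0.52457044 -0.01265917] gripshut [0.58001308 0.20282253]
0.68 [0.56348618 0.13858956] 0.31190000000000007
0.58 [0.56727263 0.15330587] 0.29575927080006786
0.48 [0.57063864 0.16638811] 0.27818214648679834
0.38 [0.57355058 0.17770556] 0.2593442518761048
0.28 [0.57597935 0.18714514] 0.23943380898395733
0.18 [0.57790068 0.19461253] 0.21864975637421682
0.08 [0.57929538 0.20003312] 0.19719976143026544
```

Emit:
drive_tool:
  commands:
    - {"tx": 1, "ty": 2, "tz": 2, "roll": 0.1}
    - {"tx": 4, "ty": 7, "tz": 4, "roll": 0.25}
    - {"tx": 7, "ty": 13, "tz": 5, "roll": 0.4}
    - {"tx": 10, "ty": 19, "tz": 5, "roll": 0.55}
    - {"tx": 13, "ty": 25, "tz": 5, "roll": 0.7}
    - {"tx": 16, "ty": 31, "tz": 5, "roll": 0.87}
    - {"tx": 19, "ty": 37, "tz": 5, "roll": 0.87}
    - {"tx": 21, "ty": 42, "tz": 5, "roll": 0.87}
  jaw: 0

```text
time_s: 1.1
tcp_pos: [0.4735, -0.156, 0.306]
orientation: [0.792, 0.611, -0.0, -0.0]
force: [0.5, -0.1, -0.1]
width: -0.0001
grasp_force: 0.0
```

```bash
python3 -c "
from station import arm
s=arm.get_state();print(arm.tcp_to_tips,{k:s[k] for k in('time_s','tcp_pos','orientation','force','width','joint_pos')})"
```

```text
0.025 {'time_s': 1.1, 'tcp_pos': array([ 0.47345572, -0.15595398,  0.30602977]), 'orientation': array([ 7.91625088e-01,  6.11007109e-01, -1.35315374e-04, -1.18967027e-04]), 'force': array([ 0.52979685, -0.12890173, -0.07674079]), 'width': -0.00011558002718886539, 'joint_pos': array([ 0.61902083,  0.11070883, -0.39770907,  1.60725796,  0.04327344,
        1.43268801, -0.03860851])}
```

Emit:
drive_tool:
  commands:
    - {"tx": 1, "ty": 1.8, "tz": 0}
    - {"tx": 1.8, "ty": 3, "tz": 0}
    - {"tx": 2.1, "ty": 3.6, "tz": -1}
    - {"tx": 2.1, "ty": 3.6, "tz": -3}
    - {"tx": 2.1, "ty": 3.6, "tz": -4.5}
    - {"tx": 2.1, "ty": 3.6, "tz": -5.5}
    - {"tx": 2.1, "ty": 3.6, "tz": -5.5}
    - {"tx": 2.1, "ty": 3.6, "tz": -5.5}

```text
invalid input
```

Run:
```python
from h import *
a=arm.read_camera("scene")[125:205,170:270];b=arm.read_camera("top")[150:225,260:360]
np.save("pics/s1.npy",a)
cv2.imwrite("pics/c2.png",np.vstack([cv2.resize(x,(600,290),interpolation=0)[:,:,::-1] for x in(a,b)]))
print(arm.get_state()["tcp_pos"])
```

```text
[ 0.47538842 -0.14955245  0.3063662 ]
```

View pics/c2.png

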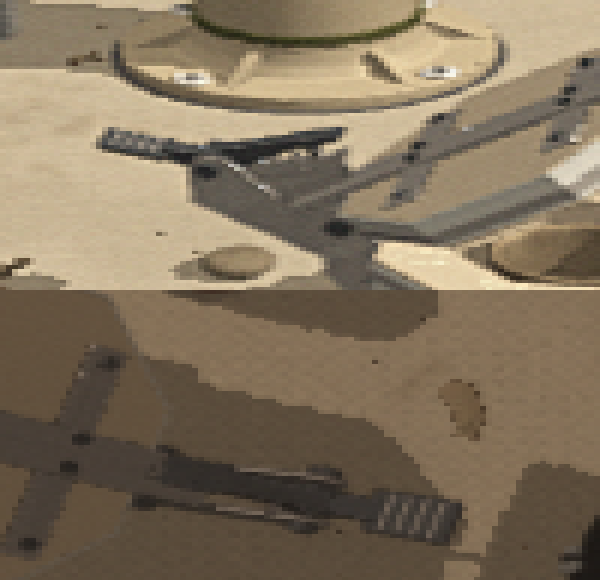

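The crop shows the pawl still in the teeth, with the gripper just outside the crop. The move was refused because its rows had no roll, so I'm sending it again with roll 0.

Emit:
drive_tool:
  commands:
    - {"tx": 1, "ty": 1.8, "tz": 0, "roll": 0}
    - {"tx": 1.8, "ty": 3, "tz": 0, "roll": 0}
    - {"tx": 2.1, "ty": 3.6, "tz": -1, "roll": 0}
    - {"tx": 2.1, "ty": 3.6, "tz": -3, "roll": 0}
    - {"tx": 2.1, "ty": 3.6, "tz": -4.5, "roll": 0}
    - {"tx": 2.1, "ty": 3.6, "tz": -5.5, "roll": 0}
    - {"tx": 2.1, "ty": 3.6, "tz": -5.5, "roll": 0}
    - {"tx": 2.1, "ty": 3.6, "tz": -5.5, "roll": 0}

```text
time_s: 2.2
tcp_pos: [0.4944, -0.122, 0.2518]
orientation: [0.792, 0.611, 0.0, 0.0]
force: [0.4, 0.1, 0.2]
width: -0.0001
grasp_force: 0.0
```

Run:
```python
from h import *
a=arm.read_camera("scene")[125:205,170:270];b=arm.read_camera("top")[150:225,260:360]
cv2.imwrite("pics/c3.png",np.vstack([cv2.resize(x,(600,290),interpolation=0)[:,:,::-1] for x in(a,b)]))
print(arm.get_state()["tcp_pos"])
```

```text
[ 0.49441392 -0.12194456  0.25196332]
```

View pics/c3.png

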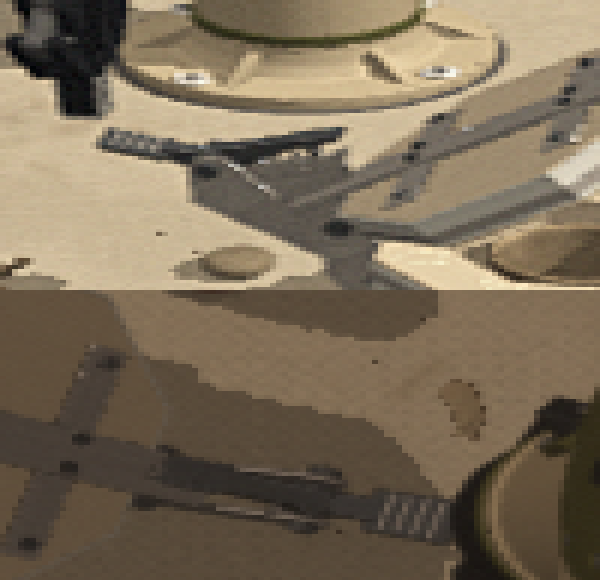

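The fingers hang about 15 mm short of the pad along y and 15 mm above it, because the shift base was the pose actually reached. I'll correct that and press.

Emit:
drive_tool:
  commands:
    - {"tx": 0.6, "ty": 1.45, "tz": 0.3, "roll": 0}
    - {"tx": 0.6, "ty": 1.45, "tz": 0.3, "roll": 0}
    - {"tx": 0.6, "ty": 1.45, "tz": -0.5, "roll": 0}
    - {"tx": 0.6, "ty": 1.45, "tz": -1.2, "roll": 0}
    - {"tx": 0.6, "ty": 1.45, "tz": -1.8, "roll": 0}
    - {"tx": 0.6, "ty": 1.45, "tz": -2.4, "roll": 0}
    - {"tx": 0.6, "ty": 1.45, "tz": -2.9, "roll": 0}
    - {"tx": 0.6, "ty": 1.45, "tz": -2.9, "roll": 0}

```text
time_s: 3.3
tcp_pos: [0.4998, -0.1073, 0.2217]
orientation: [0.792, 0.611, -0.0, -0.0]
force: [-0.9, -0.3, 0.6]
width: -0.0001
grasp_force: 0.0
```

Run:
```python
from h import *
a=arm.read_camera("scene")[125:205,170:270];b=arm.read_camera("top")[150:225,260:360]
cv2.imwrite("pics/c4.png",np.vstack([cv2.resize(x,(600,290),interpolation=0)[:,:,::-1] for x in(a,b)]))
s=arm.get_state();print(s["tcp_pos"],s["force"])
```

```text
[ 0.50012465 -0.10724854  0.2223303 ] [ 0.54589384  0.31696581 -0.09383037]
```

View pics/c4.png

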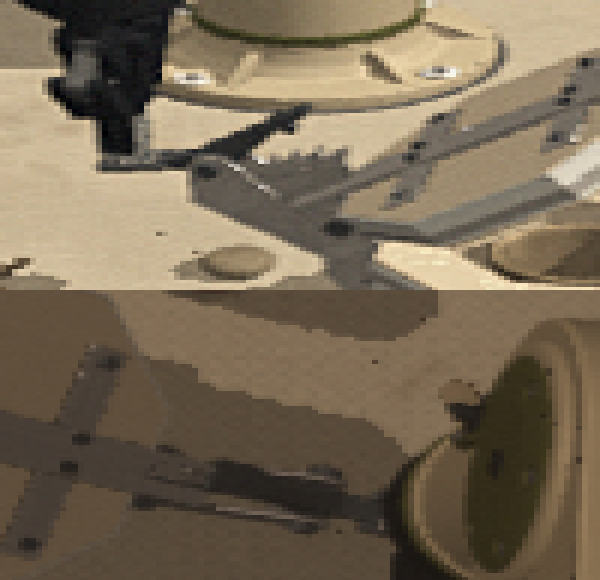

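The pawl is thrown off: its nose stands clear above the quadrant and there is no residual force. Next I'll lift and go over to above the grip.

Emit:
drive_tool:
  commands:
    - {"tx": 0, "ty": 0, "tz": 3, "roll": 0}
    - {"tx": 0, "ty": 0, "tz": 8, "roll": 0}
    - {"tx": 0, "ty": 0, "tz": 13, "roll": 0}
    - {"tx": 0.5, "ty": 2, "tz": 16, "roll": 0}
    - {"tx": 2, "ty": 8, "tz": 16.5, "roll": 0}
    - {"tx": 3.5, "ty": 14, "tz": 16.5, "roll": 0}
    - {"tx": 5, "ty": 20, "tz": 16.5, "roll": 0}
    - {"tx": 6.2, "ty": 24, "tz": 16.5, "roll": 0}

```text
time_s: 4.4
tcp_pos: [0.5619, 0.136, 0.3877]
orientation: [0.791, 0.612, 0.001, -0.0]
force: [-0.1, -1.2, -0.0]
width: -0.0002
grasp_force: 0.0
```

Emit:
drive_tool:
  commands:
    - {"tx": 0, "ty": 0, "tz": 0, "roll": 0}
    - {"tx": 0, "ty": 0, "tz": 0, "roll": 0}
    - {"tx": 0, "ty": 0, "tz": 0, "roll": 0}
    - {"tx": 0, "ty": 0, "tz": 0, "roll": 0}
    - {"tx": 0, "ty": 0, "tz": 0, "roll": 0}
    - {"tx": 0, "ty": 0, "tz": 0, "roll": 0}
    - {"tx": 0, "ty": 0, "tz": 0, "roll": 0}
    - {"tx": 0, "ty": 0, "tz": 0, "roll": 0}

```text
time_s: 5.4
tcp_pos: [0.5621, 0.1327, 0.3873]
orientation: [0.792, 0.611, 0.0, -0.0]
force: [0.0, -0.1, -0.9]
width: 0.0003
grasp_force: 0.0
```

Emit:
drive_tool:
  commands:
    - {"tx": 0.15, "ty": 0.5, "tz": -1.5, "roll": 0}
    - {"tx": 0.15, "ty": 0.5, "tz": -2.7, "roll": 0}
    - {"tx": 0.15, "ty": 0.55, "tz": -3.4, "roll": 0}
    - {"tx": 0.15, "ty": 0.6, "tz": -3.9, "roll": 0}
    - {"tx": 0.2, "ty": 0.9, "tz": -4.3, "roll": 0}
    - {"tx": 0.3, "ty": 1.3, "tz": -4.7, "roll": 0}
    - {"tx": 0.4, "ty": 1.7, "tz": -5.2, "roll": 0}
    - {"tx": 0.5, "ty": 2.0, "tz": -5.6, "roll": 0}

```text
time_s: 6.4
tcp_pos: [0.5674, 0.1538, 0.3316]
orientation: [0.791, 0.611, 0.001, -0.0]
force: [1.5, 2.6, 4.6]
width: 0.0003
grasp_force: 2.4
```

The force is about 5 N and the lid is moving. Following the arc.

Emit:
drive_tool:
  commands:
    - {"tx": 0.1, "ty": 0.35, "tz": -0.4, "roll": 0}
    - {"tx": 0.2, "ty": 0.65, "tz": -0.85, "roll": 0}
    - {"tx": 0.25, "ty": 1.0, "tz": -1.3, "roll": 0}
    - {"tx": 0.35, "ty": 1.3, "tz": -1.75, "roll": 0}
    - {"tx": 0.4, "ty": 1.6, "tz": -2.2, "roll": 0}
    - {"tx": 0.5, "ty": 1.9, "tz": -2.7, "roll": 0}
    - {"tx": 0.55, "ty": 2.15, "tz": -3.15, "roll": 0}
    - {"tx": 0.6, "ty": 2.4, "tz": -3.65, "roll": 0}

```text
time_s: 7.4
tcp_pos: [0.5731, 0.1769, 0.2944]
orientation: [0.792, 0.611, 0.0, -0.0]
force: [1.0, 1.9, 4.6]
width: 0.0001
grasp_force: 2.0
```

Emit:
drive_tool:
  commands:
    - {"tx": 0.05, "ty": 0.25, "tz": -0.5, "roll": 0}
    - {"tx": 0.15, "ty": 0.5, "tz": -1.0, "roll": 0}
    - {"tx": 0.2, "ty": 0.75, "tz": -1.5, "roll": 0}
    - {"tx": 0.25, "ty": 0.95, "tz": -2.0, "roll": 0}
    - {"tx": 0.3, "ty": 1.15, "tz": -2.5, "roll": 0}
    - {"tx": 0.35, "ty": 1.35, "tz": -3.0, "roll": 0}
    - {"tx": 0.4, "ty": 1.5, "tz": -3.5, "roll": 0}
    - {"tx": 0.45, "ty": 1.7, "tz": -4.05, "roll": 0}

```text
time_s: 8.4
tcp_pos: [0.5776, 0.1936, 0.2539]
orientation: [0.792, 0.611, -0.0, 0.0]
force: [0.1, 1.0, 3.0]
width: -0.0
grasp_force: 1.4
```

Emit:
drive_tool:
  commands:
    - {"tx": 0.05, "ty": 0.15, "tz": -0.45, "roll": 0}
    - {"tx": 0.1, "ty": 0.25, "tz": -0.85, "roll": 0}
    - {"tx": 0.1, "ty": 0.4, "tz": -1.25, "roll": 0}
    - {"tx": 0.1, "ty": 0.45, "tz": -1.6, "roll": 0}
    - {"tx": 0.15, "ty": 0.5, "tz": -1.95, "roll": 0}
    - {"tx": 0.15, "ty": 0.55, "tz": -2.3, "roll": 0}
    - {"tx": 0.15, "ty": 0.6, "tz": -2.6, "roll": 0}
    - {"tx": 0.2, "ty": 0.65, "tz": -2.9, "roll": 0}

```text
time_s: 9.4
tcp_pos: [0.5794, 0.2002, 0.225]
orientation: [0.792, 0.611, -0.0, -0.0]
force: [-0.4, 1.7, 2.4]
width: 0.0001
grasp_force: 1.2
```

Emit:
drive_tool:
  commands:
    - {"tx": 0, "ty": 0.05, "tz": -0.2, "roll": 0}
    - {"tx": 0, "ty": 0.1, "tz": -0.4, "roll": 0}
    - {"tx": 0, "ty": 0.1, "tz": -0.6, "roll": 0}
    - {"tx": 0, "ty": 0.15, "tz": -0.75, "roll": 0}
    - {"tx": 0, "ty": 0.15, "tz": -0.9, "roll": 0}
    - {"tx": 0, "ty": 0.15, "tz": -1.0, "roll": 0}
    - {"tx": 0, "ty": 0.15, "tz": -1.1, "roll": 0}
    - {"tx": 0, "ty": 0.15, "tz": -1.1, "roll": 0}

```text
time_s: 10.4
tcp_pos: [0.5797, 0.2017, 0.215]
orientation: [0.792, 0.611, 0.0, 0.0]
force: [-0.2, 0.3, 6.5]
width: -0.0001
grasp_force: 3.2
```

Emit:
drive_tool:
  commands:
    - {"tx": 0, "ty": 0, "tz": -0.1, "roll": 0}
    - {"tx": 0, "ty": 0, "tz": -0.15, "roll": 0}
    - {"tx": 0, "ty": 0, "tz": -0.2, "roll": 0}
    - {"tx": 0, "ty": 0, "tz": -0.25, "roll": 0}
    - {"tx": 0, "ty": 0, "tz": -0.3, "roll": 0}
    - {"tx": 0, "ty": 0, "tz": -0.3, "roll": 0}
    - {"tx": 0, "ty": 0, "tz": -0.3, "roll": 0}
    - {"tx": 0, "ty": 0, "tz": -0.3, "roll": 0}

```text
time_s: 11.4
tcp_pos: [0.5798, 0.2018, 0.2146]
orientation: [0.792, 0.611, 0.001, 0.001]
force: [-8.3, -3.0, 22.4]
width: -0.0002
grasp_force: 11.2
```

The lid is on its hard stop: the force rose to 22 N with no further motion. Next I'll lift and go above the nose.

Emit:
drive_tool:
  commands:
    - {"tx": 0, "ty": 0, "tz": 1, "roll": 0}
    - {"tx": 0, "ty": 0, "tz": 4, "roll": 0}
    - {"tx": 0, "ty": 0, "tz": 8, "roll": 0}
    - {"tx": -1, "ty": -4, "tz": 10, "roll": 0}
    - {"tx": -2.5, "ty": -9, "tz": 10, "roll": 0}
    - {"tx": -4, "ty": -14, "tz": 10, "roll": 0}
    - {"tx": -5, "ty": -18, "tz": 10, "roll": 0}
    - {"tx": -5, "ty": -18, "tz": 10, "roll": 0}

```text
time_s: 12.4
tcp_pos: [0.529, 0.0168, 0.3109]
orientation: [0.794, 0.608, -0.001, 0.0]
force: [1.8, 0.8, -0.2]
width: -0.0
grasp_force: 0.0
```

Run:
```python
from h import *
a=arm.read_camera("scene")[115:205,175:295]
cv2.imwrite("pics/c5.png",cv2.resize(a,None,fx=6.5,fy=6.5,interpolation=0)[:,:,::-1])
s=arm.get_state();print(s["tcp_pos"],s["force"])
O=np.array([.5516,.0924]);d=np.array([.249,.968])
for y,z in((-.124,.244),(-.1085,.221),(-.116,.224)): X=np.r_[O+d*y,z];print(X,(proj("scene",X)-[175,115])*6.5)
```

```text
[0.52915499 0.01954416 0.31098989] [-0.18839024  1.01407016  1.38623644]
[ 0.520724 -0.027632  0.244   ] [295.98609593 250.35824684]
[ 0.5245835 -0.012628   0.221    ] [335.58969667 302.96176415]
[ 0.522716 -0.019888  0.224   ] [317.00518844 295.05660671]
```

View pics/c5.png

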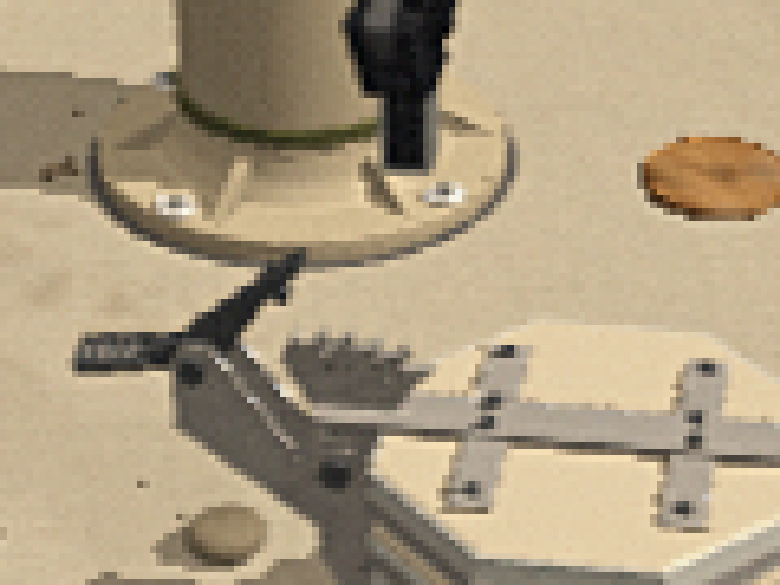

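The lid lies shut on the kiln, and the pawl nose stands clear at crop (297,252), as predicted. Now I'll move over it and press down.

Emit:
drive_tool:
  commands:
    - {"tx": -0.4, "ty": -2, "tz": 0, "roll": 0}
    - {"tx": -0.7, "ty": -4.1, "tz": 0, "roll": 0}
    - {"tx": -0.7, "ty": -4.1, "tz": -1, "roll": 0}
    - {"tx": -0.7, "ty": -4.1, "tz": -2.5, "roll": 0}
    - {"tx": -0.7, "ty": -4.1, "tz": -3.5, "roll": 0}
    - {"tx": -0.7, "ty": -4.1, "tz": -4, "roll": 0}
    - {"tx": -0.7, "ty": -4.1, "tz": -4.3, "roll": 0}
    - {"tx": -0.7, "ty": -4.1, "tz": -4.6, "roll": 0}

```text
time_s: 13.45
tcp_pos: [0.5231, -0.0172, 0.2664]
orientation: [0.791, 0.612, 0.001, -0.0]
force: [-1.7, 8.4, 9.5]
width: 0.0001
grasp_force: 5.6
```

The finger sits a bit too far lidward, so the nose is at its edge. I'll lift slightly, shift back 7 mm and press again.

Emit:
drive_tool:
  commands:
    - {"tx": 0, "ty": 0, "tz": 1, "roll": 0}
    - {"tx": 0, "ty": 0, "tz": 1.2, "roll": 0}
    - {"tx": -0.2, "ty": -0.7, "tz": 1.2, "roll": 0}
    - {"tx": -0.2, "ty": -0.7, "tz": 0.6, "roll": 0}
    - {"tx": -0.2, "ty": -0.7, "tz": 0.2, "roll": 0}
    - {"tx": -0.2, "ty": -0.7, "tz": -0.2, "roll": 0}
    - {"tx": -0.2, "ty": -0.7, "tz": -0.5, "roll": 0}
    - {"tx": -0.2, "ty": -0.7, "tz": -0.8, "roll": 0}

```text
time_s: 14.45
tcp_pos: [0.5202, -0.0267, 0.2566]
orientation: [0.792, 0.611, -0.001, -0.0]
force: [0.4, 0.4, 0.7]
width: 0.0002
grasp_force: 0.0
```

Emit:
drive_tool:
  commands:
    - {"tx": 0, "ty": 0, "tz": -0.2, "roll": 0}
    - {"tx": 0, "ty": 0, "tz": -0.4, "roll": 0}
    - {"tx": 0, "ty": 0, "tz": -0.6, "roll": 0}
    - {"tx": 0, "ty": 0, "tz": -0.8, "roll": 0}
    - {"tx": 0, "ty": 0, "tz": -0.9, "roll": 0}
    - {"tx": 0, "ty": 0, "tz": -0.9, "roll": 0}
    - {"tx": 0, "ty": 0, "tz": -0.9, "roll": 0}
    - {"tx": 0, "ty": 0, "tz": -0.9, "roll": 0}

```text
time_s: 15.45
tcp_pos: [0.5206, -0.0263, 0.2484]
orientation: [0.792, 0.611, 0.0, 0.0]
force: [-0.4, -0.0, -0.1]
width: -0.0001
grasp_force: 0.0
```

Run:
```python
from h import *
a=arm.read_camera("scene")[115:205,175:295]
cv2.imwrite("pics/c6.png",cv2.resize(a,None,fx=6.5,fy=6.5,interpolation=0)[:,:,::-1])
s=arm.get_state();print(s["tcp_pos"],s["force"])
```

```text
[ 0.52060716 -0.02632563  0.24837073] [0.50023004 0.14386265 0.80453014]
```

View pics/c6.png

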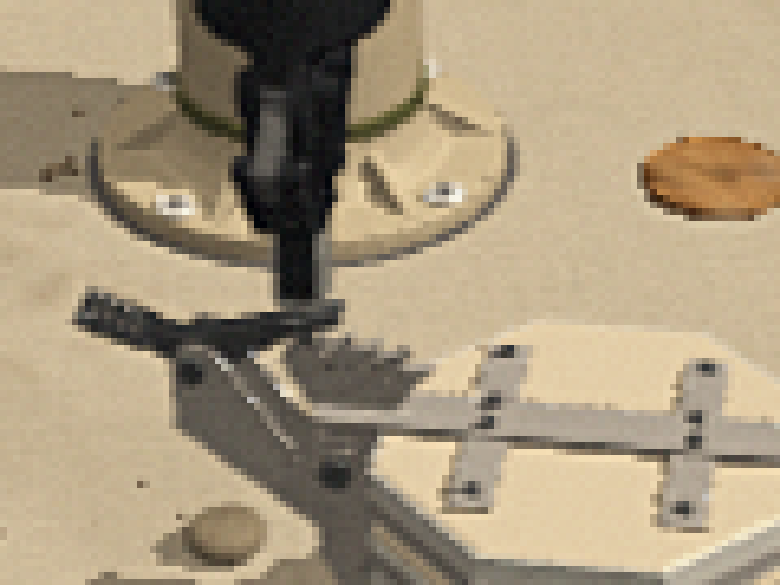

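The pawl is back in the teeth: the nose is down at (340,310), the pad is up and the lid is shut. Retreating straight up.

Emit:
drive_tool:
  commands:
    - {"tx": 0, "ty": 0, "tz": 1, "roll": 0}
    - {"tx": 0, "ty": 0, "tz": 4, "roll": 0}
    - {"tx": 0, "ty": 0, "tz": 8, "roll": 0}
    - {"tx": 0, "ty": 0, "tz": 12, "roll": 0}
    - {"tx": 0, "ty": 0, "tz": 14, "roll": 0}
    - {"tx": 0, "ty": 0, "tz": 14, "roll": 0}
    - {"tx": 0, "ty": 0, "tz": 14, "roll": 0}
    - {"tx": 0, "ty": 0, "tz": 14, "roll": 0}

```text
time_s: 16.5
tcp_pos: [0.5202, -0.0264, 0.3871]
orientation: [0.792, 0.611, -0.001, -0.001]
force: [0.0, -0.4, -0.6]
width: 0.0002
grasp_force: 0.0
```

Run:
```python
from h import *
a=arm.read_camera("scene")
cv2.imwrite("pics/c7.png",cv2.resize(a[100:300,150:400],None,fx=3,fy=3,interpolation=0)[:,:,::-1])
```

```text
(no output)
```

View pics/c7.png

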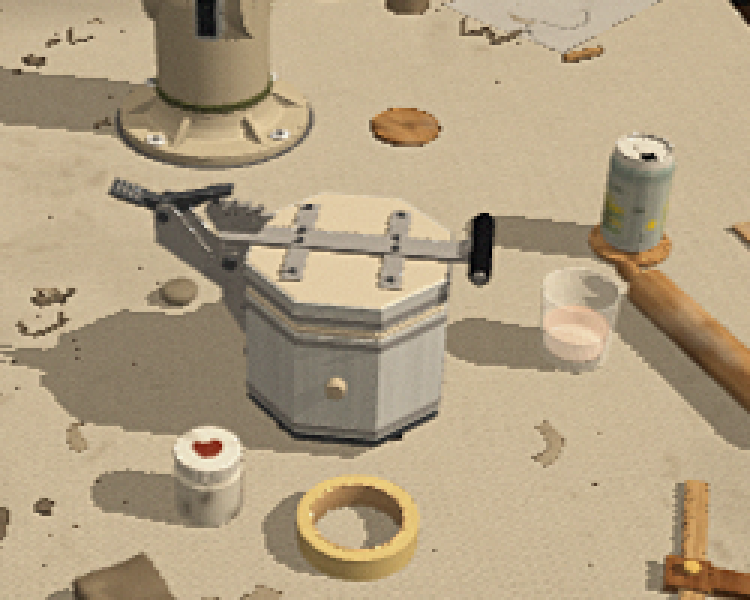

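The picture shows the lid down, the grip at (481,248), the pawl in the teeth at its starting pixels, and the bystanders in place. One quick numeric check of the grip height before I hand in.

Run:
```python
from h import *
O=np.array([.5516,.0924]);d=np.array([.249,.968])
for t in(0,.05,.1):
    a=t+np.arctan2(28,220);r=.2218;print(t,(proj("scene",np.r_[O+d*(-.106+r*np.cos(a)),.152+r*np.sin(a)])-[150,100])*3)
im=arm.read_camera("scene")[165:200,302:320];m=(im.max(2)<50);ys,xs=np.where(m);print((xs.min()+xs.max())/2*3+456+1,(ys.min()+ys.max())/2*3+195+1)
```

```text
0 [483.33519999 245.83961724]
0.05 [482.3733114  235.12816169]
0.1 [480.75632271 224.35601625]
481.0 245.5
```

The grip pixel matches angle 0, so the lid is shut.

```bash
python3 -c "
from station import arm
print(arm.job_done())"
```

```text
the job is handed in; nothing more can be done
None
```

I threw the pawl off, lowered the lid gently until it was fully shut, pressed the pawl back into the teeth and handed the job in at about 17 s; the last picture shows the things round the kiln where they were.

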